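# Hang an electricity meter on the test board

## Robot

A 6-joint arm with a two-finger parallel gripper is mounted at the origin on the work surface. World frame = base frame: x ahead of the robot, y to its left, z up, the work surface at z = 0. Lengths are in m, angles in rad, forces in N, time in s.
With the tool pointing down it reaches from about 0.3 to 0.825 m from the base axis. Payload 5.4 kg.
Tool frame: the origin (TCP) lies midway between the tips of the shut fingers; the grasp point (between the pads) lies 19 mm behind it (tcp_to_grasp is the distance from the TCP to the grasp point, in m); z points along the fingers, y is the line along which they close (so a half turn about z gives the same grasp; the last joint's range is limited). The gripper opens to 92 mm and grips with 3 to 60 N. Pads are 20 mm wide; open, the fingers measure 128 mm over their backs; the gripper's body (75 mm by 189 mm) begins 69 mm behind the grasp point.
Start: joints at [1.006, 0.158, 1.597, -0, 1.386, -0.21], TCP at [0.2, 0.539, 0.215] pointing down, gripper open.
Joint ranges: [-2.91, 2.91], [-0.94, 2.29], [0.18, 2.7], [-1.29, 4.43], [0.17, 2.64], [-3, 3]. Speed limits (rad/s): [2.57, 2.57, 3.14, 3.14, 3.14, 3.14].

## Interface

Orientations are given as a unit quaternion [x, y, z, w].
In Python, from workcell import * gives the robot as it stands.
- The arm moves only by the tool jog_arm, never from a script. Its argument "commands" is text: rows parted by semicolons, each of 6 numbers parted by spaces: the shift along the tool's x, y, z each as a share of 0.1 m, from -1 to 1, then the turn, a rotation vector about the tool's x, y, z each as a share of pi rad, from -1 to 1. In form: dx dy dz ax ay az; .... A call has 1 to 12 rows; each row shifts and turns the commanded pose from where the row before left it, along the tool's axes as they then stand; what a row does not reach is not made up. A row lasts 1/8 s, in which the tool goes at most 62.5 mm and 10.7 degrees, less where a joint would pass 70% of its speed; a pose out of reach is approached as far as the arm can. A call with a number of a shift or a turn outside -1 to 1 is refused whole. A call with a gripper value outside its range is refused whole. "claw" is the closure in counts, from 0 (fully open) to 255 (shut), set as the call begins (left out, the last holds). The fingers move at their own pace and stop on an object; "grip_force" is the grip in N (left out, the last holds). Time passes only in rows, so rows that do not move let the fingers close. It gives the time, the measured TCP pose, the force, the opening and the grip force at its end, in the units of the state.
- sense(): the state, without advancing time (a new reading comes with each control period).
- get_image(name): name is "scene" or "top" or "wrist"; returns a dict with "img" (400x640x3 uint8, blue, green, red), "z_map" (400x640 float32, m along the optical axis (not along the pixel's ray), 0 where there is no reading), "vertical_fov" (degrees; the focal length in pixels is half the picture's height over the tangent of half this angle, whatever the lens; pixels are square), "cx", "cy" (the principal point, pixels), "R" (3x3) and "t" (3): a world point X has camera coordinates R X + t. Camera axes: x right, y down, z forward; pixel columns grow to the right and rows downward; lengths in m; the calibration is good to about 2 mm. A picture is of the moment at which its call begins.
- hand_in(): hands the job in; it is judged then, once.
The state is a dict: "t": time; "joint_positions": joint angles; "joint_velocities": joint speeds; "effort": joint torques, N m; "position": TCP position; "eef_rot": TCP orientation; "force": force on the tool from outside, world axes, zero at the start; "moment": the same for the moment, N m; "finger_gap": finger opening in m; "finger_force": force on a finger pad.
Only numpy, scipy, OpenCV 4.12 (cv2) and the standard library are available. Lean on these libraries where they do the work, as an engineer would, in place of code of your own. Each camera call takes 0.05 s, during which the arm holds its last target. There are 200 camera calls.

## Task

Hang the electricity meter that stands on the bench on the free screw of the test board, beside the meter already hung there: pass the round hole of its keyhole lug over the screw head until its back lies flat on the board, then pull it straight down until the screw is fully home in the end of the slot, and let go. Feel for the screw gently, without forcing the lug or the screw, and leave the hung meter and the other things on the bench undisturbed.

Things in the scene. Friction and masses are not known exactly. Their poses are not given: they have to be found in the camera images.
- meter_centre (a point): Middle of the loose meter's case, half-way up: a white plastic box 64 mm wide (y), 44 mm deep (x), 120 mm tall (z), 0.25 to 0.5 kg, standing upright on the bench. Its axes: +x out of its back, -x out of its face (dark window, grey terminal cover), z up. It can be held by its two sides, 64 mm apart. A steel hanging lug stands above its top (see keyhole).
- keyhole (a point): Centre of the round hole (15 mm across) in the loose meter's lug, on the plane of its back: 22 mm behind the case's middle and 69 mm above it. The lug is 34 mm wide, 3 mm thick, flush with the back, and ends 30 mm above the case's top. A slot 6.6 mm wide runs up from the hole. Axes as the meter's.
- slot_end (a point): On the plane of the meter's back, 12 mm straight above the round hole's centre: the screw's axis lies here when the screw is fully home in the slot. Axes as the meter's.
- board: Fixed upright plywood board 360 mm wide (its y), top edge 204 mm above the bench; origin on the bench under its middle. Its face looks along its own -x, 9 mm from the origin. Two hanging stations: one holds a meter, the other only a screw. Midway between them a breaker, 24 mm wide, stands 39 mm off the face, 70 to 130 mm up; under each station a terminal strip, 20 mm deep, reaches 32 mm up.
- station_near (a point): Nominal place of one station's screw, on the board's face 188 mm up, 78 mm to the board's -y. The screws were set by hand: the true axis is up to 6 mm off it sideways and up to 5 mm in height. It stands square to the face: shank 5 mm thick, domed round head 12.4 mm across, its front 6.6 mm off the face.
- station_far (a point): The same for the other station, 78 mm to the board's +y. The free one is about 156 mm from the hung meter. The screw's head is sprung toward the board with about 12 N and leaves 2.4 mm behind it (3.4 mm at its bevelled rim), so the 3 mm lug must be pulled down under it against 8 to 16 N. It then grips the lug, whose weight alone seldom brings it home.
- hung_meter: A like meter already hung on one of the two stations, either one; its origin is on the board's face at the axis of its own screw; its case hangs from 21 to 141 mm below that. Axes as the board's. Leave it alone.
- screwdriver: Screwdriver lying on the bench, 190 mm long along its x, about 30 mm high. Leave it alone.
- contactor: Grey and black contactor standing on the bench, 60 x 45 mm, 76 mm high, origin under its middle. Leave it alone.
- parts_box: Open cardboard parts box, 100 (x) by 140 mm, 50 mm high, origin under its middle. Leave it alone.
Mind the look-alikes: they are no part of the job. Leave any green or pink look-alike of the part that bears meter_centre alone.

How it is judged:
On the way, in this order (a step that is already met when the one before it is completed fails the run):
1. the round hole of the lug is over the screw head and the meter's back lies on the board (distance between keyhole and screw_root below 0.006 m and x of keyhole in the frame of screw_root above -0.002 m), for 0.05 s.
2. the meter is pulled down and the screw is home in the end of the slot (distance between slot_end and screw_root below 0.003 m and x of keyhole in the frame of screw_root above -0.002 m), for 0.2 s.
At the end, for the whole second after the job is handed in: The loose meter hangs on the free screw with the screw's axis within 3 mm of the slot's end and its back within 2 mm of the board, upright within 4 degrees, still, and let go (screw_root is the free screw's true axis at the board's face, not reported) (all of step 2 and angle between meter_centre's own z axis and vertical below 0.07 rad and linear speed of meter below 0.02 m/s); the robot touches nothing.
It fails at once if the meter was forced: more than 45 N against the screw (contact force between meter and screw above 45 N).
It fails at once if the meter was forced: more than 45 N against the board (contact force between meter and board above 45 N).
It fails at once if the hung meter was knocked (more than 3 N) (contact force between hung_meter and the arm above 3 N or contact force between hung_meter and the fingers above 3 N or contact force between hung_meter and meter above 3 N).
It fails at once if the screwdriver, contactor or parts box was moved by more than 20 mm (distance of any of screwdriver, contactor, parts_box from where it was at the start of the episode above 0.02 m).
It also fails if it takes over 67 s, if anything falls off the work surface, if the arm or the gripper's body presses on something with over 40 N, if the wrist force passes 120 N, or if a joint passes its speed limit or range.

## Working session

There is one attempt and no reset: what is moved stays moved. The work goes in short steps, Python scripts to look and compute and a tool call to move; the robot and the scene stay as the last step left them, time stands still between calls to the robot, and variables do not carry over. Pictures are saved under pics/ and viewed, at most 10 in all, crops included, and the job is handed in when it is done.

Besides the shell and the picture viewer there is one more tool, called after "Request:" by a JSON object that holds its "name" and its "arguments". jog_arm: Moves the arm, as the interface text tells. Shift numbers are shares of 0.1 m and turn numbers shares of pi rad, none past 1 either way. Its arguments: {"type":"object","properties":{"commands":{"type":"string"},"claw":{"type":"number"},"grip_force":{"type":"number"}},"required":["commands"]}

```bash
mkdir -p pics; ls
cat > h.py <<'E'
import numpy as np, cv2
from workcell import *
from scipy.spatial.transform import Rotation as Ro
def K(d):
    f=d["img"].shape[0]/2/np.tan(np.radians(d["vertical_fov"])/2); return f,d["cx"],d["cy"]
def cloud(d):
    f,cx,cy=K(d); z=d["z_map"]; v,u=np.mgrid[:z.shape[0],:z.shape[1]]
    P=np.stack([(u-cx)/f*z,(v-cy)/f*z,z],-1); W=(P-d["t"])@d["R"]; W[z==0]=np.nan; return W
def proj(d,X):
    f,cx,cy=K(d); c=np.asarray(X)@d["R"].T+d["t"]; return c[...,:2]/c[...,2:]*f+[cx,cy]
E
python3 - <<'E'
from h import *
ims=[]
for n in("scene","top","wrist"):
    d=get_image(n); np.savez(f"{n}0.npz",**d); cv2.imwrite(f"pics/{n}0.png",d["img"])
    print(n,d["vertical_fov"],d["cx"],d["cy"],np.round(d["R"],3).tolist(),np.round(d["t"],3), (d["z_map"]>0).mean())
s=sense(); print(s)
E
```

```text
pics
scene 49.93418312059281 310.0915638142949 198.76321782165869 [[-0.756, 0.654, 0.017], [0.377, 0.457, -0.805], [-0.535, -0.602, -0.593]] [ 0.361 -0.118  1.551] 0.99587890625
top 50.69548481526357 319.22887675240116 198.73732735672465 [[-0.011, -1.0, -0.017], [-0.985, 0.014, -0.173], [0.173, 0.015, -0.985]] [0.098 0.556 1.187] 0.9958984375
wrist 67.13631430511677 320.4205767297919 199.4909652319811 [[0.347, 0.938, -0.001], [0.906, -0.336, 0.256], [0.24, -0.09, -0.967]] [-0.575 -0.028  0.391] 0.99609375
{'t': 0.15, 'joint_positions': array([ 1.00590785e+00,  1.58906059e-01,  1.59794637e+00,  1.20789486e-05,
        1.38621277e+00, -2.10109831e-01]), 'joint_velocities': array([-3.26168919e-05, -3.83534656e-03, -4.27749010e-03,  1.15695997e-03,
        3.93230374e-04, -3.60270655e-04]), 'effort': array([-3.06909387e-04, -3.85916770e+01, -3.22433674e+01,  7.00695463e-02,
        3.51058133e-02, -1.05979568e-04]), 'position': array([0.19949762, 0.53875864, 0.2138424 ]), 'eef_rot': array([ 1.76461514e-01,  9.84307265e-01, -6.79442717e-04, -2.83715443e-04]), 'force': array([0.6207783 , 0.30950634, 0.34346736]), 'moment': array([-0.00376254, -0.0072799 ,  0.00604387]), 'finger_force': 0.0, 'finger_gap': 0.09212748382631832}
```

View pics/scene0.png

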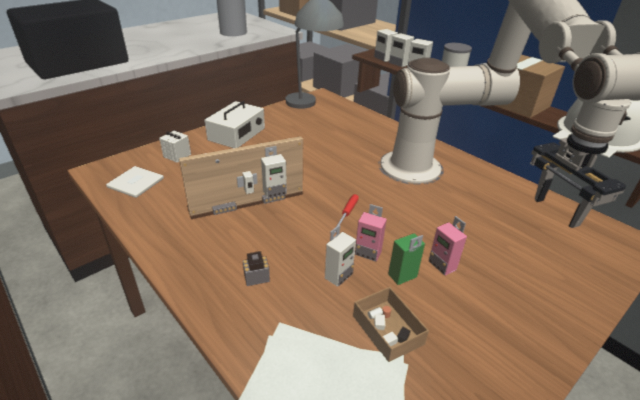

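View pics/top0.png

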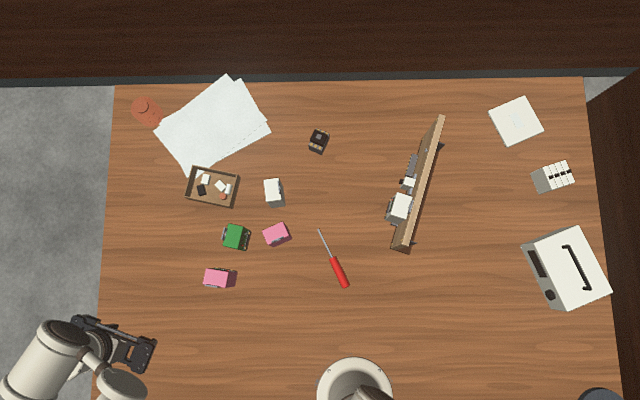

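Candidates: the white meter at scene (341,258) / top (274,192) stands loose. The look-alikes are pink (371,235) and (448,248), and green (406,259). A hung white one is at (273,177). I choose the loose white one. The free station is the board's far end, near scene (217,162).

Run:
```python
from h import *
L={n:dict(np.load(f"{n}0.npz")) for n in("scene","top","wrist")}
for n in L: L[n]["cx"]=float(L[n]["cx"]);L[n]["cy"]=float(L[n]["cy"]);L[n]["vertical_fov"]=float(L[n]["vertical_fov"])
def sat(d): return cv2.cvtColor(d["img"],cv2.COLOR_BGR2HSV)
t=L["top"];W=cloud(t);h=sat(t)
m=np.zeros(W.shape[:2],bool); m[165:225,250:300]=1
for name,mm in (("case top",m&(h[...,1]<60)&(W[...,2]>.112)&(W[...,2]<.128)),("lug",m&(W[...,2]>.132))):
    p=W[mm]; r=cv2.minAreaRect(p[:,:2].astype(np.float32)*1000); print(name,len(p),p.mean(0).round(4),r, cv2.boxPoints(r).round(1).tolist())
# board face by normals from scene
for n,box in(("scene",(140,215,180,305)),("top",(110,255,380,450))):
    d=L[n];W=cloud(d);a,b,c,e=box;P=W[a:b,c:e].reshape(-1,3)
    P=P[np.isfinite(P).all(1)]
    if n=="top":
        q=P[(P[:,2]>.196)&(P[:,2]<.212)]; r=cv2.minAreaRect(q[:,:2].astype(np.float32)*1000);print("board top",len(q),q.mean(0),r,cv2.boxPoints(r).round(1).tolist())
    else:
        P=P[(P[:,2]>.04)&(P[:,2]<.2)]
        rng=np.random.default_rng(0);best=0
        for _ in range(400):
            s=P[rng.choice(len(P),3,False)];nn=np.cross(s[1]-s[0],s[2]-s[0]);nn/=np.linalg.norm(nn)+1e-12
            k=abs((P-s[0])@nn)<.003
            if k.sum()>best: best=k.sum();kk=k
        Q=P[kk];c0=Q.mean(0);nn=np.linalg.svd(Q-c0,full_matrices=False)[2][2];print("face",best,len(P),c0,nn)
g=lambda d,x0,y0,x1,y1,s:cv2.resize(d["img"][y0:y1,x0:x1],None,fx=s,fy=s,interpolation=2)
A=g(L["scene"],300,215,400,290,4);B=g(L["top"],240,160,340,235,4)
C=g(L["scene"],180,130,310,220,3)
A=np.hstack([A,B]);C=cv2.copyMakeBorder(C,0,0,0,A.shape[1]-C.shape[1],0)
cv2.imwrite("pics/crop1.png",np.vstack([A,C]))
```

```text
case top 332 [0.5723 0.2206 0.1197] ((573.7305908203125, 219.63250732421875), (62.894447326660156, 43.98536682128906), 7.923360824584961) [[539.5999755859375, 237.10000610351562], [545.5999755859375, 193.5], [607.9000244140625, 202.1999969482422], [601.7999877929688, 245.8000030517578]]
lug 20 [0.5769 0.1993 0.1472] ((576.9083862304688, 199.48040771484375), (33.365074157714844, 3.117605209350586), 7.904466152191162) [[560.2000122070312, 198.6999969482422], [560.5999755859375, 195.60000610351562], [593.5999755859375, 200.1999969482422], [593.2000122070312, 203.3000030517578]]
face 3580 5664 [ 0.60715397 -0.17980989  0.1286199 ] [ 0.31727678  0.94832692 -0.00339217]
board top 1031 [ 0.57538424 -0.17860482  0.2035696 ] ((582.5728149414062, -177.68312072753906), (26.30044937133789, 359.5901184082031), 71.47566986083984) [[407.8999938964844, -133.0], [748.9000244140625, -247.3000030517578], [757.2000122070312, -222.3000030517578], [416.29998779296875, -108.0999984741211]]
```

View pics/crop1.png

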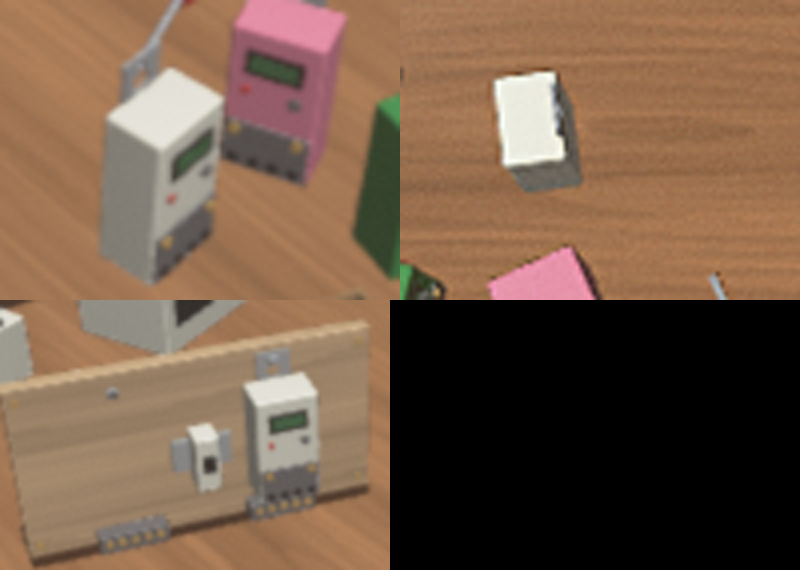

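The crop confirms it: the white meter's face looks to +y, its lug is on the −y side, and the free screw is at about scene (217,161). Next I work out the approach.

```bash
cat >> h.py <<'E'
def pose(xyz,yawx,tilt=0):  # tool pointing down, tool x at yaw (deg)
    a=np.radians(yawx); x=np.array([np.cos(a),np.sin(a),0]); z=np.array([0,0,-1.]); return np.array(xyz),np.stack([x,np.cross(z,x),z],1)
def rows(p0,R0,p1,R1,n):
    w=(Ro.from_matrix(R0).inv()*Ro.from_matrix(R1)).as_rotvec()/n; p=np.array(p0,float);R=np.array(R0);o=[]
    for i in range(n):
        d=R.T@((p1-p)/(n-i)); q=np.r_[d/.1,w/np.pi].round(3); o.append(" ".join(f"{v:g}" for v in q))
        p=p+R@(q[:3]*.1); R=R@Ro.from_rotvec(q[3:]*np.pi).as_matrix()
    return "; ".join(o)
def now():
    s=sense(); return s["position"],Ro.from_quat(s["eef_rot"]).as_matrix(),s
E
python3 - <<'E'
from h import *
t=dict(np.load("top0.npz"));W=cloud(t);m=np.zeros(W.shape[:2],bool);m[215:250,255:300]=1
p=W[m&(W[...,2]>.112)&(W[...,2]<.128)];r=cv2.minAreaRect(p[:,:2].astype(np.float32)*1000);print("pink",cv2.boxPoints(r).round(0).tolist())
d=dict(np.load("scene0.npz"));W=cloud(d)
cr=d["img"][155:168,209:226].astype(int).sum(2); i=np.argwhere(cr<cr.min()+90);print(cr.min(),i.mean(0)+[155,209])
f,cx,cy=K(d);c=-d["R"].T@d["t"];n=np.array([.31728,.94833,0]);n/=np.linalg.norm(n);f0=np.array([.60715,-.17981,.13])
for uv in((217.3,161.),):
    ray=d["R"].T@np.array([(uv[0]-cx)/f,(uv[1]-cy)/f,1]);X=c+ray*(((f0+.006*n-c)@n)/(ray@n));print("screw",X)
yb=np.array([n[1],-n[0],0]);o=np.array([.58257,-.17768,0]);print("nominal far",f0+yb*((o-f0)@yb)+.078*yb)
P,R,s=now();G,RG=pose((.5737,.2200,.21),97.93);print(rows(P,R,G,RG,12));print("yaw",np.degrees(np.arctan2(R[1,0],R[0,0])))
E
```

```text
pink [[421.0, 231.0], [446.0, 173.0], [486.0, 190.0], [461.0, 249.0]]
298 [159.88811189 216.99300699]
screw [ 0.65972091 -0.19107159  0.18519565]
nominal far [ 0.65837338 -0.19694766  0.13      ]
-0.385 -0.141 0.003 -0 0 0.029; -0.396 -0.105 0.003 -0 0 0.029; -0.404 -0.069 0.003 -0 0 0.029; -0.408 -0.032 0.003 -0 0 0.029; -0.41 0.006 0.003 -0 0 0.029; -0.407 0.043 0.003 -0 0 0.029; -0.402 0.08 0.004 -0 0 0.029; -0.393 0.116 0.003 -0 0 0.029; -0.381 0.151 0.004 -0 0 0.029; -0.365 0.185 0.003 -0 0 0.029; -0.347 0.218 0.004 -0 0 0.029; -0.325 0.248 0.003 -0 0 0.029
yaw 159.67254042953388
```

Request:
{"name": "jog_arm", "arguments": {"commands": "-0.385 -0.141 0 0 0 0.029; -0.396 -0.105 0 0 0 0.029; -0.404 -0.069 0 0 0 0.029; -0.408 -0.032 0 0 0 0.029; -0.41 0.006 0 0 0 0.029; -0.407 0.043 0 0 0 0.029; -0.402 0.08 0 0 0 0.029; -0.393 0.116 0 0 0 0.029; -0.381 0.151 0 0 0 0.029; -0.365 0.185 0 0 0 0.029; -0.347 0.218 0 0 0 0.029; -0.325 0.248 0 0 0 0.029", "claw": 15, "grip_force": 40}}

```text
t: 1.65
position: [0.5747, 0.2195, 0.2142]
eef_rot: [0.664, 0.748, -0.0, -0.0]
force: [-0.1, 0.4, -0.3]
finger_gap: 0.0863
finger_force: 0.0
```

Run:
```python
from h import *
d=get_image("wrist");cv2.imwrite("pics/w1.png",d["img"]);W=cloud(d);P,R,s=now();print(P,np.degrees(np.arctan2(R[1,0],R[0,0])),R[:,2])
hs=cv2.cvtColor(d["img"],cv2.COLOR_BGR2HSV)
near=np.hypot(W[...,0]-.5737,W[...,1]-.22)<.06
for nm,k in(("top",near&(hs[...,1]<60)&(abs(W[...,2]-.12)<.006)),("lug",near&(W[...,2]>.132)&(W[...,2]<.152))):
    p=W[k];r=cv2.minAreaRect(p[:,:2].astype(np.float32)*1000);print(nm,len(p),p.mean(0),r)
G,RG=pose((.5737,.2200,.085),97.93);print(rows(P,R,G,RG,4))
```

```text
[0.57801368 0.21564229 0.21405691] 96.48273685341739 [ 0.00191538 -0.00238003 -0.99999533]
top 3187 [0.57323124 0.222773   0.11997577] ((573.3803100585938, 221.7873077392578), (61.75817108154297, 44.485755920410156), 7.388261318206787)
lug 366 [0.57477838 0.20214166 0.14457022] ((574.7684326171875, 201.48196411132812), (33.939029693603516, 3.6780800819396973), 8.281041145324707)
0.013 -0.01 0.323 0 0 -0.002; 0.013 -0.01 0.322 0 0 -0.002; 0.013 -0.01 0.323 0 0 -0.002; 0.013 -0.01 0.322 0 0 -0.002
```

View pics/w1.png

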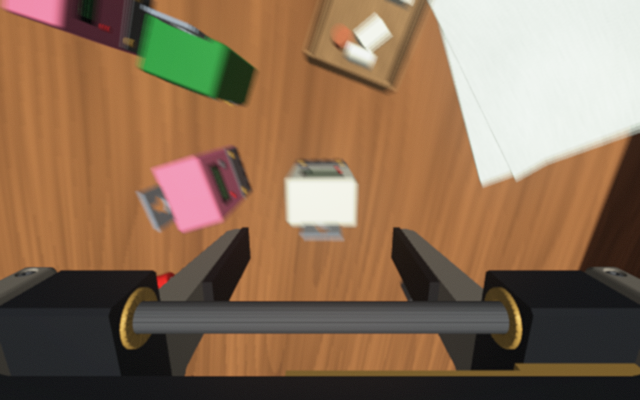

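The wrist view shows the white meter at (321,200) with its lug at (321,235), centred between the fingers. The pink one at (190,190) is clear. Descending.

Request:
{"name": "jog_arm", "arguments": {"commands": "0 0 0 0 0 0; 0 0 0 0 0 0; 0 0 0.3 0 0 0; 0 0 0.3 0 0 0; 0 0 0.3 0 0 0; 0 0 0.2 0 0 0; 0 0 0.15 0 0 0; 0 0 0 0 0 0; 0 0 0 0 0 0"}}

```text
t: 2.82
position: [0.5748, 0.2207, 0.0908]
eef_rot: [0.662, 0.749, 0.001, 0.001]
force: [0.3, 0.5, 0.3]
finger_gap: 0.0865
finger_force: 0.0
```

Run:
```python
from h import *
P,R,s=now();print(P,np.degrees(np.arctan2(R[1,0],R[0,0])),s["force"],R[:,2])
```

```text
[0.57479104 0.22067745 0.09075678] 97.04085424954017 [0.27959065 0.4935739  0.27568753] [ 1.89120327e-03  3.24970236e-04 -9.99998159e-01]
```

Request:
{"name": "jog_arm", "arguments": {"commands": "0 0 0.055 0 0 -0.003; 0 0 0 0 0 0; 0 0 0 0 0 0; 0 0 0 0 0 0; 0 0 0 0 0 0; 0 0 0 0 0 0; 0 0 0 0 0 0; 0 0 0 0 0 0", "claw": 255, "grip_force": 50}}

```text
t: 3.82
position: [0.5737, 0.2204, 0.0841]
eef_rot: [0.659, 0.752, -0.0, -0.0]
force: [-3.8, -1.3, 1.2]
finger_gap: 0.0635
finger_force: 49.9
```

Run:
```python
from h import *
P,R,s=now();print(P,np.degrees(np.arctan2(R[1,0],R[0,0])),s["force"],s["finger_gap"],s["finger_force"])
n=np.array([.31728,.94833,0]);n/=np.linalg.norm(n)
sc=np.array([.6597,-.191,0])-.006*n
U=P+[0,0,.14]
G,RG=pose(sc+n*.105+[0,0,.225],71.5);print(G);print("lift then:",rows(U,R,G,RG,11))
```

```text
[0.57372418 0.22042187 0.08407136] 97.57432813485052 [-3.84889522 -1.26555828  1.24281787] 0.0634647075329555 49.94770109653473
[ 0.69111078 -0.09711516  0.225     ]
lift then: -0.3 0.068 -0.001 -0 0 0.013; -0.297 0.08 -0.001 -0 0 0.013; -0.294 0.092 -0.001 -0 0 0.013; -0.29 0.104 -0.001 -0 0 0.013; -0.285 0.116 -0.001 -0 0 0.013; -0.28 0.127 -0.001 -0 0 0.013; -0.275 0.138 -0.001 -0 0 0.013; -0.269 0.15 -0.001 -0 0 0.013; -0.263 0.16 -0.001 -0 0 0.013; -0.256 0.171 -0 -0 0 0.013; -0.248 0.182 -0.001 -0 0 0.013
```

Request:
{"name": "jog_arm", "arguments": {"commands": "0 0 -0.2 0 0 0; 0 0 -0.4 0 0 0; 0 0 -0.4 0 0 0; 0 0 -0.2 0 0 0"}}

```text
t: 4.32
position: [0.5756, 0.2208, 0.2078]
eef_rot: [0.659, 0.752, 0.002, 0.002]
force: [-0.5, -0.4, -3.3]
finger_gap: 0.0637
finger_force: 49.9
```

Request:
{"name": "jog_arm", "arguments": {"commands": "-0.3 0.068 0 0 0 0.013; -0.297 0.08 0 0 0 0.013; -0.294 0.092 0 0 0 0.013; -0.29 0.104 0 0 0 0.013; -0.285 0.116 0 0 0 0.013; -0.28 0.127 0 0 0 0.013; -0.275 0.138 0 0 0 0.013; -0.269 0.15 0 0 0 0.013; -0.263 0.16 0 0 0 0.013; -0.256 0.171 0 0 0 0.013; -0.248 0.182 0 0 0 0.013; 0 0 0 0 0 0"}}

```text
t: 5.82
position: [0.6914, -0.0994, 0.203]
eef_rot: [0.811, 0.585, -0.0, -0.0]
force: [0.6, 0.3, -3.3]
finger_gap: 0.0637
finger_force: 49.9
```

Request:
{"name": "jog_arm", "arguments": {"commands": "0 0 0.25 0 0 0; 0 0 0.25 0 0 0; 0 0 0 0 0 0; 0 0 0 0 0 0; 0 0 0 0 0 0; 0 0 0 0 0 0"}}

```text
t: 6.58
position: [0.692, -0.0972, 0.1554]
eef_rot: [0.81, 0.587, 0.001, 0.001]
force: [1.0, 0.5, -3.7]
finger_gap: 0.0637
finger_force: 49.9
```

Run:
```python
from h import *
d=get_image("wrist");cv2.imwrite("pics/w2.png",d["img"]);np.savez("w2.npz",**d);P,R,s=now();print(P,np.degrees(np.arctan2(R[1,0],R[0,0])),R[:,2],s["force"],s["moment"],s["finger_gap"],s["finger_force"])
```

```text
[ 0.69180952 -0.09719533  0.15504233] 71.8332379402825 [ 1.33753794e-03 -3.91226423e-04 -9.99999029e-01] [-0.38315097 -0.3087295  -3.45652862] [-0.0806003   0.06150028  0.03032807] 0.06384853359849982 49.929009675979614
```

View pics/w2.png

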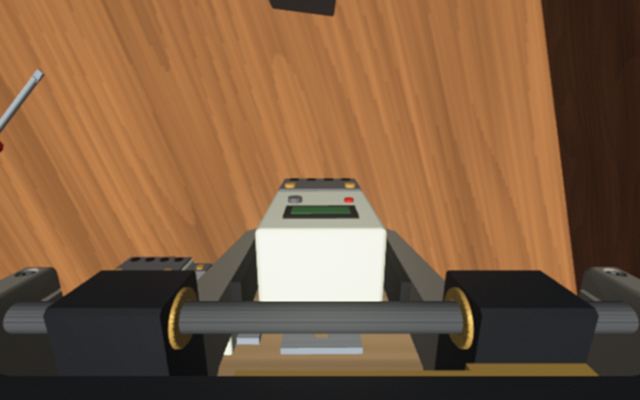

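The rod hides the screw here; the lug is at (320,345). Since the scene camera saw the screw at (217,161), I'll check its bias against the held meter.

Run:
```python
from h import *
d=get_image("scene");np.savez("s2.npz",**d);P,R,s=now()
k=P+R@np.array([-.022,0,-.0449]);print("keyhole",k,proj(d,k+[0,0,0]))
x0,y0=190,130
A=cv2.resize(d["img"][y0:y0+75,x0:x0+80],None,fx=7,fy=7,interpolation=cv2.INTER_CUBIC)
b=dict(np.load("scene0.npz"));B=cv2.resize(b["img"][151:171,205:230],None,fx=9,fy=9,interpolation=cv2.INTER_CUBIC)
A=cv2.copyMakeBorder(A,0,0,0,B.shape[1],0);A[:B.shape[0],-B.shape[1]:]=B;cv2.imwrite("pics/s2.png",A)
# predicted case top corners and lug top
c=P+R@np.array([0,0,.024])
for x in(-.022,.022):
  for y in(-.032,.032): print(x,y,proj(d,c+R@np.array([x,y,-.06])))
for y in(-.017,.017): print("lug",proj(d,c+R@np.array([-.019,y,-.09])))
```

```text
keyhole [ 0.68475837 -0.11805868  0.19967139] [222.90273609 170.58116203]
-0.022 -0.032 [235.00711439 171.06644818]
-0.022 0.032 [211.26760152 175.7846635 ]
0.022 -0.032 [239.33525231 179.572389  ]
0.022 0.032 [214.9750921  184.58873285]
lug [228.74078593 163.12113828]
lug [215.89682187 165.58417226]
```

View pics/s2.png

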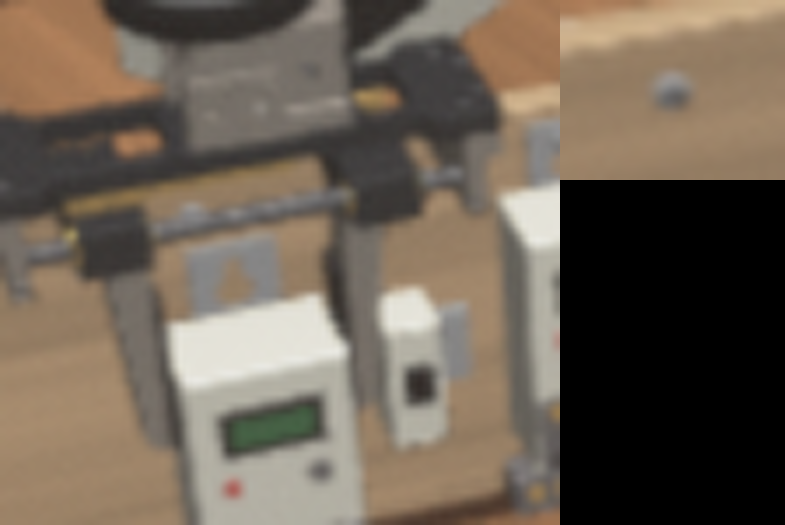

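The scene view shows the case top corners near (216,185) and (239,180), the lug top corners near (216,165) and (229,164), and the screw at (217,160.6). The bias is under a pixel; I'll refine it with centroids.

Run:
```python
from h import *
d=dict(np.load("s2.npz"));b=dict(np.load("scene0.npz"))
P=np.array([.69180952,-.09719533,.15504233]);a=np.radians(71.83);_,R=pose(P,71.83)
c=P+R@np.array([0,0,.024])
g=d["img"].astype(float).min(2)
roi=np.zeros(g.shape,np.uint8);roi[165:195,205:245]=1
m=((g>195)&(roi>0)).astype(np.uint8);n,l,st,ce=cv2.connectedComponentsWithStats(m);i=1+st[1:,4].argmax();print("top obs",st[i],ce[i])
q=np.array([proj(d,c+R@np.array([x,y,-.06])) for x,y in((-.022,-.032),(-.022,.032),(.022,.032),(.022,-.032))],np.float32)
M=cv2.moments(q);print("pred",M["m10"]/M["m00"],M["m01"]/M["m00"],"area",M["m00"],"values",np.percentile(g[167:185,212:240],[50,75,95]))
r=b["img"][150:172,206:230].astype(float)
sat=r.max(2)-r.min(2);ss=np.clip(np.median(sat)-sat-12,0,None);v,u=np.mgrid[150:172,206:230]
k=(abs(u-217)<6)&(abs(v-160.5)<6);ss=ss*k;print("screw",(ss*u).sum()/ss.sum(),(ss*v).sum()/ss.sum(),(ss>8).sum())
print(ss[5:17,5:18].astype(int))
# lug by low saturation in current image
r=d["img"].astype(float);sat=r.max(2)-r.min(2);m=(sat<25)&(r.mean(2)>120)&(r.mean(2)<190);print(m[160:182,210:236].astype(int))
f,cx,cy=K(d);C=-d["R"].T@d["t"];nn=np.array([.31728,.94833,0]);nn/=np.linalg.norm(nn);f0=np.array([.60715,-.17981,.13])
W=cloud(d);print("case top z cloud",np.nanmedian(W[172:184,218:234],axis=(0,1)),"pred",c+[0,0,.06])
```

```text
top obs [215 173  24  12 196] [225.72959184 178.67346939]
pred 225.04135912593003 177.7136370431733 area 227.80870790686458 values [164. 216. 218.]
screw 216.9142857142857 160.6 16
[[ 0  0  0  0  0  0  0  0  0  0  0  0  0]
 [ 0  0  0  0  0  0  0  0  0  0  0  0  0]
 [ 0  0  0  0  0  0  0  0  0  0  0  0  0]
 [ 0  0  0  0  0  0  0  0  0  0  0  0  0]
 [ 0  0  0  0  2 16 23 15  0  0  0  0  0]
 [ 0  0  0  0 13 31 36 30 12  0  0  0  0]
 [ 0  0  0  0 14 34 37 31 12  0  0  0  0]
 [ 0  0  0  0  5 26 29 18  0  0  0  0  0]
 [ 0  0  0  0  0  0  1  0  0  0  0  0  0]
 [ 0  0  0  0  0  0  0  0  0  0  0  0  0]
 [ 0  0  0  0  0  0  0  0  0  0  0  0  0]
 [ 0  0  0  0  0  0  0  0  0  0  0  0  0]]
[[0 0 0 0 0 0 1 1 1 1 0 0 1 1 1 0 0 0 0 0 0 0 0 0 0 0]
 [0 0 0 0 1 1 1 1 1 0 0 0 0 0 0 0 0 0 0 0 0 0 0 0 0 0]
 [0 0 1 0 0 0 0 0 0 0 0 0 0 0 0 0 0 0 0 0 0 0 0 0 0 0]
 [0 0 0 0 0 0 0 0 0 0 0 0 0 0 0 0 0 0 0 0 0 0 0 0 0 0]
 [0 0 0 0 0 0 0 0 0 0 0 0 1 1 1 1 1 1 1 0 0 0 0 0 0 0]
 [0 0 0 0 0 0 0 0 1 1 1 1 1 1 1 1 1 1 1 1 0 0 0 0 0 0]
 [0 0 0 0 0 0 0 1 1 1 1 1 1 1 1 1 1 1 1 1 0 0 0 0 0 0]
 [0 0 0 0 0 0 0 1 1 1 1 1 0 0
[... 194 characters left out ...]
 0 0 0 0 0 0 1 1 1 1 0 0 0 0 0 1 1 1 1 0 0 0 0 0 0]
 [0 0 0 0 0 0 0 1 1 1 1 0 0 0 0 1 1 1 1 1 1 0 0 0 0 1]
 [0 0 0 0 0 0 0 1 1 1 1 1 1 1 1 1 1 1 1 0 0 0 0 0 0 0]
 [0 0 0 0 0 0 0 1 1 1 1 1 1 1 0 0 0 0 0 0 0 0 0 0 0 0]
 [0 0 0 0 0 0 0 1 1 1 0 0 0 0 0 0 0 0 0 0 0 0 0 0 0 0]
 [0 0 0 0 1 0 0 0 0 0 0 0 0 0 0 0 0 0 0 0 0 0 0 0 0 0]
 [0 0 0 0 1 0 0 0 0 0 0 0 0 0 0 0 0 0 0 0 0 0 0 0 0 0]
 [0 0 0 0 1 0 0 0 0 0 0 0 0 0 0 0 0 0 0 0 0 0 0 0 0 0]
 [0 0 0 0 1 0 0 0 0 0 0 0 0 0 0 0 0 0 0 0 0 0 0 0 0 0]
 [0 0 0 0 1 0 0 0 0 0 0 0 0 0 0 0 0 0 0 0 0 0 0 0 0 0]
 [0 0 0 0 1 0 0 0 0 0 0 0 0 0 0 0 0 0 0 0 0 0 0 0 0 0]]
case top z cloud [ 0.6912916  -0.09591291  0.19159455] pred [ 0.69180952 -0.09719533  0.19104233]
```

Run:
```python
from h import *
d=dict(np.load("s2.npz"))
f,cx,cy=K(d);C=-d["R"].T@d["t"];n=np.array([.31728,.94833,0]);n/=np.linalg.norm(n);f0=np.array([.60715,-.17981,.13])-.001*n
for uv in((216.4,160.0),(216.9,160.6)):
    ray=d["R"].T@np.array([(uv[0]-cx)/f,(uv[1]-cy)/f,1]);X=C+ray*(((f0+.005*n-C)@n)/(ray@n));print("screw",X,"face pt",X-.005*n)
    if uv[0]==216.4:S=X-.005*n
P,R,s=now()
yaw=np.degrees(np.arctan2(n[1],n[0]));print("yaw",yaw)
for st in(.020,):
    G,RG=pose(S+n*(.022+st)+[0,0,-.0449],yaw);print(G,"err now tool:",R.T@(G-P),"dyaw",Ro.from_matrix(R.T@RG).as_rotvec(degrees=True));print(rows(P,R,G,RG,5))
```

```text
screw [ 0.66080692 -0.19354391  0.18771564] face pt [ 0.65922052 -0.19828557  0.18771564]
screw [ 0.65970413 -0.19317495  0.18550601] face pt [ 0.65811772 -0.19791661  0.18550601]
yaw 71.50145505672727
[ 0.6725463  -0.15845563  0.14281564] err now tool: [-0.06419054  0.00093761  0.01195687] dyaw [5.48676951e-02 1.08884026e-04 3.31419574e-01]
-0.128 0.002 0.024 0 0 0; -0.128 0.002 0.024 0 0 0; -0.129 0.002 0.024 0 0 0; -0.128 0.002 0.024 0 0 0; -0.129 0.001 0.024 0 0 0
```

Request:
{"name": "jog_arm", "arguments": {"commands": "-0.13 0 0.024 0 0 0; -0.13 0.003 0.024 0 0 0; -0.13 0.002 0.024 0 0 0.0018; -0.13 0.002 0.024 0 0 0; -0.12 0.002 0.024 0 0 0; 0 0 0 0 0 0; 0 0 0 0 0 0; 0 0 0 0 0 0; 0 0 0 0 0 0; 0 0 0 0 0 0"}}

```text
t: 7.92
position: [0.6722, -0.1579, 0.1421]
eef_rot: [0.811, 0.584, 0.0, 0.0]
force: [-0.9, 0.2, -3.9]
finger_gap: 0.0636
finger_force: 49.9
```

```bash
cat >> h.py <<'E'
S=np.array([.6592,-.1983,.1877]); n=np.array([.31728,.94833,0]);n/=np.linalg.norm(n)
def rep():
    P,R,s=now(); k=P+R@np.array([-.022,0,-.0449]); yb=np.array([n[1],-n[0],0])
    e=k-S; print("t %.2f off-face %.2f  lateral(board y) %.2f  height %.2f mm"%(s["t"],e@n*1e3,e@yb*1e3,e[2]*1e3),"F n,y,z",np.round([s["force"]@n,s["force"]@yb,s["force"][2]],2),"M",s["moment"].round(2),"toolaxes",(R.T@np.array(n)).round(3),R[:,2].round(4),"yaw",np.degrees(np.arctan2(R[1,0],R[0,0])).round(2),"gap",s["finger_gap"].round(4))
E
python3 -c "
from h import *
rep()"
```

```text
Traceback (most recent call last):
  File "h.py", line 24, in rep
    e=k-S; print("t %.2f off-face %.2f  lateral(board y) %.2f  height %.2f mm"%(s["t"],e@n*1e3,e@yb*1e3,e[2]*1e3),"F n,y,z",np.round([s["force"]@n,s["force"]@yb,s["force"][2]],2),"M",s["moment"].round(2),"toolaxes",(R.T@np.array(n)).round(3),R[:,2].round(4),"yaw",np.degrees(np.arctan2(R[1,0],R[0,0])).round(2),"gap",s["finger_gap"].round(4))
                                                                                                                                                                                                                                                                                                                             ^^^^^^^^^^^^^^^^^^^^^
AttributeError: 'float' object has no attribute 'round'
```

```bash
sed -i 's/s\["finger_gap"\].round(4)/round(s["finger_gap"],4)/; s/,"toolaxes",(R.T@np.array(n)).round(3)//' h.py
python3 -c "
from h import *
rep()"
```

```text
t 7.92 off-face 20.46  lateral(board y) -0.46  height -0.67 mm F n,y,z [-0.05 -0.88 -3.91] M [-0.09  0.13  0.03] [ 1.e-04 -0.e+00 -1.e+00] yaw 71.53 gap 0.0636
```

Request:
{"name": "jog_arm", "arguments": {"commands": "-0.03 0.005 -0.007 0 0 0; -0.03 0 0 0 0 0; -0.03 0 0 0 0 0; -0.02 0 0 0 0 0; -0.01 0 0 0 0 0; 0 0 0 0 0 0; 0 0 0 0 0 0; 0 0 0 0 0 0"}}

```text
t: 8.93
position: [0.6689, -0.1696, 0.1428]
eef_rot: [0.811, 0.584, 0.0, 0.0]
force: [0.1, -0.1, -3.0]
finger_gap: 0.0639
finger_force: 49.9
```

```bash
python3 -c "
from h import *
rep()"
```

```text
t 8.93 off-face 8.32  lateral(board y) 0.05  height 0.04 mm F n,y,z [-0.02  0.15 -3.05] M [-0.07  0.05  0.03] [ 1.e-04 -0.e+00 -1.e+00] yaw 71.52 gap 0.0639
```

Request:
{"name": "jog_arm", "arguments": {"commands": "-0.01 0 0 0 0 0; -0.01 0 0 0 0 0; -0.01 0 0 0 0 0; -0.01 0 0 0 0 0; 0 0 0 0 0 0; 0 0 0 0 0 0"}}

```text
t: 9.68
position: [0.6675, -0.173, 0.1425]
eef_rot: [0.811, 0.584, 0.0, -0.0]
force: [0.5, 3.1, -5.1]
finger_gap: 0.0636
finger_force: 49.9
```

```bash
python3 -c "
from h import *
rep()"
```

```text
t 9.68 off-face 4.61  lateral(board y) -0.16  height -0.34 mm F n,y,z [ 3.08 -0.49 -5.06] M [ 0.38 -0.08  0.01] [-4.e-04  8.e-04 -1.e+00] yaw 71.52 gap 0.0636
```

Light contact (3 N), with the reaction pushing the lug down. I follow it down 1 mm.

Request:
{"name": "jog_arm", "arguments": {"commands": "0 -0.003 0.01 0 0 0; 0 0 0 0 0 0; 0 0 0 0 0 0"}}

```text
t: 10.05
position: [0.6672, -0.1736, 0.1418]
eef_rot: [0.812, 0.584, -0.0, 0.0]
force: [-0.7, 0.7, -5.3]
finger_gap: 0.0638
finger_force: 49.9
```

```bash
python3 -c "
from h import *
rep()"
```

```text
t 10.05 off-face 3.98  lateral(board y) -0.27  height -0.99 mm F n,y,z [ 0.42 -0.89 -5.26] M [ 0.1   0.02 -0.01] [-1.e-04 -2.e-04 -1.e+00] yaw 71.5 gap 0.0638
```

Request:
{"name": "jog_arm", "arguments": {"commands": "-0.01 0 0 0 0 0; 0 0 0 0 0 0; 0 0 0 0 0 0"}}

```text
t: 10.42
position: [0.6669, -0.174, 0.1417]
eef_rot: [0.811, 0.584, 0.0, -0.0]
force: [0.5, 3.5, -6.1]
finger_gap: 0.0637
finger_force: 49.9
```

```bash
python3 -c "
from h import *
rep()"
```

```text
t 10.43 off-face 3.44  lateral(board y) -0.35  height -1.14 mm F n,y,z [ 3.49 -0.62 -6.06] M [ 0.48 -0.03 -0.03] [-1.e-04  4.e-04 -1.e+00] yaw 71.52 gap 0.0637
```

The force eased and it advanced. Continue the same way, a bit down and sideways.

Request:
{"name": "jog_arm", "arguments": {"commands": "0 -0.004 0.01 0 0 0; 0 0 0 0 0 0; -0.01 0 0 0 0 0; 0 0 0 0 0 0; 0 0 0 0 0 0"}}

```text
t: 11.05
position: [0.6663, -0.1754, 0.1409]
eef_rot: [0.812, 0.584, -0.0, 0.0]
force: [-0.6, -0.1, -4.0]
finger_gap: 0.0639
finger_force: 49.9
```

```bash
python3 -c "
from h import *
rep()"
```

```text
t 11.05 off-face 1.97  lateral(board y) -0.58  height -1.87 mm F n,y,z [-0.27 -0.59 -3.96] M [-0.04  0.07  0.03] [ 1.e-04 -4.e-04 -1.e+00] yaw 71.5 gap 0.0639
```

Request:
{"name": "jog_arm", "arguments": {"commands": "-0.01 0 0 0 0 0; 0 0 0 0 0 0; 0 0 0 0 0 0"}}

```text
t: 11.42
position: [0.666, -0.1761, 0.1409]
eef_rot: [0.812, 0.584, 0.0, 0.0]
force: [-0.5, 0.7, -3.5]
finger_gap: 0.0638
finger_force: 49.9
```

```bash
python3 -c "
from h import *
rep()"
```

```text
t 11.43 off-face 1.17  lateral(board y) -0.62  height -1.94 mm F n,y,z [ 0.52 -0.65 -3.54] M [-0.06  0.14  0.06] [ 1.e-04 -1.e-04 -1.e+00] yaw 71.51 gap 0.0638
```

The hole is now free over the head. Advancing gently to the board.

Request:
{"name": "jog_arm", "arguments": {"commands": "-0.01 0 0 0 0 0; 0 0 0 0 0 0; -0.01 0 0 0 0 0; 0 0 0 0 0 0; 0 0 0 0 0 0"}}

```text
t: 12.05
position: [0.6655, -0.1774, 0.1408]
eef_rot: [0.811, 0.584, 0.0, -0.0]
force: [1.5, 3.5, -3.8]
finger_gap: 0.0637
finger_force: 49.9
```

```bash
python3 -c "
from h import *
rep()"
```

```text
t 12.05 off-face -0.20  lateral(board y) -0.65  height -1.99 mm F n,y,z [ 3.83  0.3  -3.81] M [ 0.51 -0.15  0.09] [ 4.e-04  8.e-04 -1.e+00] yaw 71.53 gap 0.0637
```

Request:
{"name": "jog_arm", "arguments": {"commands": "-0.01 0 0 0 0 0; 0 0 0 0 0 0; 0 0 0 0 0 0"}}

```text
t: 12.42
position: [0.6655, -0.1774, 0.1408]
eef_rot: [0.811, 0.585, 0.001, -0.001]
force: [2.8, 5.9, -3.9]
finger_gap: 0.0638
finger_force: 49.9
```

```bash
python3 -c "
from h import *
rep()"
```

```text
t 12.43 off-face -0.26  lateral(board y) -0.67  height -2.04 mm F n,y,z [ 6.5   0.82 -3.89] M [ 0.91 -0.26  0.1 ] [ 9.0e-04  2.2e-03 -1.0e+00] yaw 71.56 gap 0.0638
```

Flat on the board at 6 N. Pulling down.

Request:
{"name": "jog_arm", "arguments": {"commands": "0 0 0.015 0 0 0; 0 0 0.015 0 0 0; 0 0 0.015 0 0 0; 0 0 0.015 0 0 0; 0 0 0 0 0 0; 0 0 0 0 0 0", "grip_force": 60}}

```text
t: 13.18
position: [0.6663, -0.1777, 0.1361]
eef_rot: [0.811, 0.585, 0.002, 0.0]
force: [3.3, 6.5, -0.3]
finger_gap: 0.0635
finger_force: 59.9
```

```bash
python3 -c "
from h import *
rep()"
```

```text
t 13.18 off-face -0.27  lateral(board y) 0.08  height -6.70 mm F n,y,z [ 7.21  1.05 -0.33] M [ 0.88 -0.29  0.1 ] [ 0.0031  0.0013 -1.    ] yaw 71.55 gap 0.0635
```

Request:
{"name": "jog_arm", "arguments": {"commands": "0 0 0.015 0 0 0; 0 0 0.015 0 0 0; 0 0 0 0 0 0; 0 0 0 0 0 0"}}

```text
t: 13.68
position: [0.6666, -0.1778, 0.1343]
eef_rot: [0.811, 0.585, 0.002, 0.001]
force: [2.0, 7.7, 3.9]
finger_gap: 0.0641
finger_force: 59.9
```

```bash
python3 -c "
from h import *
rep()"
```

```text
t 13.68 off-face -0.27  lateral(board y) 0.40  height -8.55 mm F n,y,z [ 7.92 -0.53  3.94] M [ 1.02 -0.07  0.15] [ 4.e-03  8.e-04 -1.e+00] yaw 71.56 gap 0.0641
```

Request:
{"name": "jog_arm", "arguments": {"commands": "0 0.008 0.015 0 0 0; 0 0 0.015 0 0 0; 0 0 0 0 0 0; 0 0 0 0 0 0"}}

```text
t: 14.18
position: [0.6671, -0.1779, 0.1333]
eef_rot: [0.811, 0.585, 0.002, 0.001]
force: [-4.4, 9.6, 12.3]
finger_gap: 0.064
finger_force: 60.0
```

```bash
python3 -c "
from h import *
rep()"
```

```text
t 14.18 off-face -0.26  lateral(board y) 0.88  height -9.57 mm F n,y,z [ 7.72 -7.17 12.28] M [1.38 0.87 0.03] [ 3.2e-03  8.0e-04 -1.0e+00] yaw 71.56 gap 0.064
```

Request:
{"name": "jog_arm", "arguments": {"commands": "0 0 0.015 0 0 0; 0 0 0.01 0 0 0; 0 0 0 0 0 0; 0 0 0 0 0 0"}}

```text
t: 14.68
position: [0.6672, -0.178, 0.1329]
eef_rot: [0.811, 0.585, 0.002, 0.001]
force: [-9.2, 11.6, 22.0]
finger_gap: 0.0635
finger_force: 60.0
```

```bash
python3 -c "
from h import *
rep()"
```

```text
t 14.68 off-face -0.25  lateral(board y) 1.03  height -9.94 mm F n,y,z [  8.04 -12.43  21.99] M [1.66 1.59 0.04] [ 3.8e-03  3.0e-04 -1.0e+00] yaw 71.57 gap 0.0635
```

Lateral load is −12 N, so the slot edge is rubbing. I ease back sideways and lighten the pull.

Request:
{"name": "jog_arm", "arguments": {"commands": "0 -0.006 -0.02 0 0 0; 0 -0.008 0 0 0 0; 0 0 0 0 0 0; 0 0 0 0 0 0"}}

```text
t: 15.18
position: [0.6672, -0.1779, 0.1329]
eef_rot: [0.811, 0.585, 0.003, 0.002]
force: [0.6, 8.4, 10.0]
finger_gap: 0.0638
finger_force: 60.0
```

Run:
```python
from h import *
rep()
d=get_image("scene");np.savez("s3.npz",**d)
A=cv2.resize(d["img"][130:205,180:290],None,fx=7,fy=7,interpolation=cv2.INTER_CUBIC);cv2.imwrite("pics/s3.png",A)
```

```text
t 15.18 off-face -0.23  lateral(board y) 0.84  height -9.94 mm F n,y,z [ 8.19 -2.07 10.  ] M [1.06 0.02 0.08] [ 7.1e-03 -3.0e-04 -1.0e+00] yaw 71.56 gap 0.0638
```

View pics/s3.png

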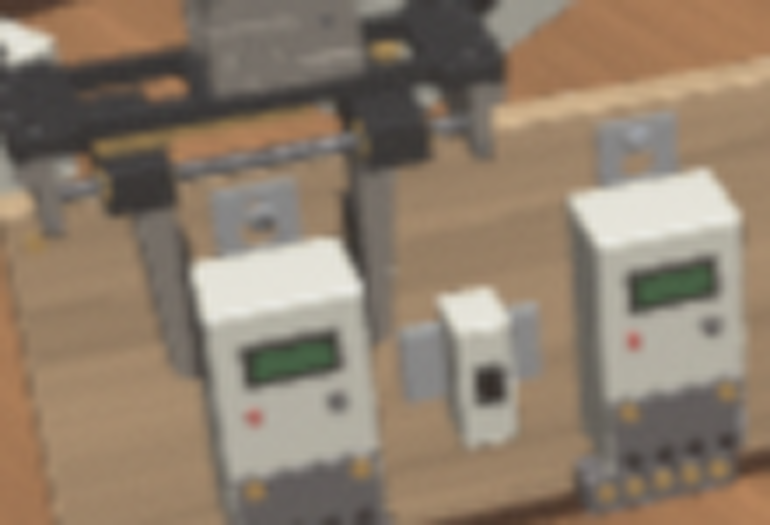

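The screw is at (262,215) in the crop, and the lug's centre line is at about 256. The slot is entered but not home: about 4 mm is left compared with the hung meter. The meter should go slightly to −y.

Request:
{"name": "jog_arm", "arguments": {"commands": "0 -0.006 0 0 0 0; 0 0 0.015 0 0 0; 0 0 0 0 0 0; 0 0 0 0 0 0"}}

```text
t: 15.72
position: [0.6672, -0.178, 0.1329]
eef_rot: [0.811, 0.585, 0.003, 0.003]
force: [-1.6, 8.5, 14.7]
finger_gap: 0.0635
finger_force: 60.0
```

```bash
python3 -c "
from h import *
rep()"
```

```text
t 15.72 off-face -0.29  lateral(board y) 0.78  height -9.96 mm F n,y,z [ 7.52 -4.15 14.74] M [1.21 0.22 0.04] [ 0.0086 -0.0011 -1.    ] yaw 71.56 gap 0.0635
```

A down pull makes the compliant arm drift radially, which here is board +y, so the lug rubs the slot corner. I compensate with −y.

Request:
{"name": "jog_arm", "arguments": {"commands": "0 -0.01 0 0 0 0; 0 -0.007 0 0 0 0; 0 0 0 0 0 0; 0 0 0 0 0 0"}}

```text
t: 16.23
position: [0.6672, -0.1779, 0.1328]
eef_rot: [0.811, 0.585, 0.004, 0.005]
force: [6.6, 7.0, 9.4]
finger_gap: 0.0638
finger_force: 60.0
```

```bash
python3 -c "
from h import *
rep()"
```

```text
t 16.23 off-face -0.25  lateral(board y) 0.54  height -10.03 mm F n,y,z [8.72 4.08 9.44] M [ 0.92 -0.85  0.15] [ 0.0127 -0.0023 -0.9999] yaw 71.56 gap 0.0638
```

I unload, raise slightly, lighten the press, and re-centre laterally at about −1.0 (from the image).

Request:
{"name": "jog_arm", "arguments": {"commands": "0.01 0.01 -0.03 0 0 0; 0 0.015 -0.03 0 0 0; 0 0 -0.015 0 0 0; 0 0 0 0 0 0; 0 0 0 0 0 0"}}

```text
t: 16.85
position: [0.6658, -0.1775, 0.1335]
eef_rot: [0.811, 0.584, 0.001, 0.0]
force: [7.6, 2.2, -7.1]
finger_gap: 0.0636
finger_force: 59.9
```

```bash
python3 -c "
from h import *
rep()"
```

```text
t 16.85 off-face -0.20  lateral(board y) -0.44  height -9.28 mm F n,y,z [ 4.45  6.48 -7.06] M [ 0.37 -0.84  0.08] [ 2.e-03  4.e-04 -1.e+00] yaw 71.53 gap 0.0636
```

Request:
{"name": "jog_arm", "arguments": {"commands": "0 -0.003 0.02 0 0 0; 0 -0.003 0.015 0 0 0; 0 0 0 0 0 0; 0 0 0 0 0 0"}}

```text
t: 17.35
position: [0.6659, -0.1775, 0.133]
eef_rot: [0.811, 0.584, 0.001, 0.001]
force: [2.9, 4.2, 2.7]
finger_gap: 0.0634
finger_force: 59.9
```

```bash
python3 -c "
from h import *
rep()"
```

```text
t 17.35 off-face -0.22  lateral(board y) -0.39  height -9.80 mm F n,y,z [4.91 1.46 2.7 ] M [ 0.64 -0.26  0.13] [ 4.1e-03 -7.0e-04 -1.0e+00] yaw 71.53 gap 0.0634
```

Request:
{"name": "jog_arm", "arguments": {"commands": "0 -0.004 0.015 0 0 0; 0 -0.004 0.01 0 0 0; 0 0 0 0 0 0; 0 0 0 0 0 0"}}

```text
t: 17.85
position: [0.666, -0.1775, 0.132]
eef_rot: [0.811, 0.584, 0.002, 0.002]
force: [2.3, 5.4, 7.2]
finger_gap: 0.0639
finger_force: 59.9
```

```bash
python3 -c "
from h import *
rep()"
```

```text
t 17.85 off-face -0.18  lateral(board y) -0.42  height -10.83 mm F n,y,z [5.84 0.43 7.22] M [ 0.72 -0.26  0.12] [ 0.0064 -0.0016 -1.    ] yaw 71.54 gap 0.0639
```

Past the former stop at low force and centred. Continue.

Request:
{"name": "jog_arm", "arguments": {"commands": "0 -0.004 0.015 0 0 0; 0 -0.004 0.01 0 0 0; 0 0 0 0 0 0; 0 0 0 0 0 0"}}

```text
t: 18.35
position: [0.6661, -0.1776, 0.1306]
eef_rot: [0.811, 0.584, 0.003, 0.003]
force: [2.8, 4.0, 9.3]
finger_gap: 0.0631
finger_force: 60.0
```

```bash
python3 -c "
from h import *
rep()"
```

```text
t 18.35 off-face -0.22  lateral(board y) -0.43  height -12.22 mm F n,y,z [4.69 1.37 9.35] M [ 0.67 -0.31  0.12] [ 0.0086 -0.0024 -1.    ] yaw 71.53 gap 0.0631
```

Request:
{"name": "jog_arm", "arguments": {"commands": "0 -0.004 0.015 0 0 0; 0 -0.003 0.01 0 0 0; 0 0 0 0 0 0; 0 0 0 0 0 0"}}

```text
t: 18.85
position: [0.6661, -0.1776, 0.129]
eef_rot: [0.811, 0.584, 0.003, 0.004]
force: [3.5, 5.4, 12.5]
finger_gap: 0.0634
finger_force: 60.0
```

```bash
python3 -c "
from h import *
rep()"
```

```text
t 18.85 off-face -0.20  lateral(board y) -0.51  height -13.79 mm F n,y,z [ 6.24  1.62 12.54] M [ 0.71 -0.39  0.11] [ 0.0103 -0.003  -0.9999] yaw 71.54 gap 0.0634
```

Request:
{"name": "jog_arm", "arguments": {"commands": "0 -0.001 0.015 0 0 0; 0 0 0.01 0 0 0; 0 0 0 0 0 0; 0 0 0 0 0 0"}}

```text
t: 19.35
position: [0.6662, -0.1777, 0.1271]
eef_rot: [0.811, 0.584, 0.003, 0.004]
force: [2.8, 5.6, 12.8]
finger_gap: 0.0633
finger_force: 60.0
```

```bash
python3 -c "
from h import *
rep()"
```

```text
t 19.35 off-face -0.23  lateral(board y) -0.44  height -15.69 mm F n,y,z [ 6.23  0.83 12.83] M [ 0.85 -0.33  0.11] [ 0.0108 -0.0033 -0.9999] yaw 71.53 gap 0.0633
```

Request:
{"name": "jog_arm", "arguments": {"commands": "0 0 0.015 0 0 0; 0 0 0 0 0 0; 0 0 0 0 0 0"}}

```text
t: 19.73
position: [0.6662, -0.1777, 0.1266]
eef_rot: [0.811, 0.585, 0.003, 0.005]
force: [-0.0, 5.6, 18.2]
finger_gap: 0.0637
finger_force: 60.0
```

Run:
```python
from h import *
rep()
d=get_image("scene");np.savez("s4.npz",**d)
A=cv2.resize(d["img"][130:205,180:290],None,fx=7,fy=7,interpolation=cv2.INTER_CUBIC);cv2.imwrite("pics/s4.png",A)
```

```text
t 19.73 off-face -0.21  lateral(board y) -0.40  height -16.17 mm F n,y,z [ 5.31 -1.8  18.21] M [0.93 0.06 0.11] [ 0.0108 -0.0035 -0.9999] yaw 71.54 gap 0.0637
```

View pics/s4.png

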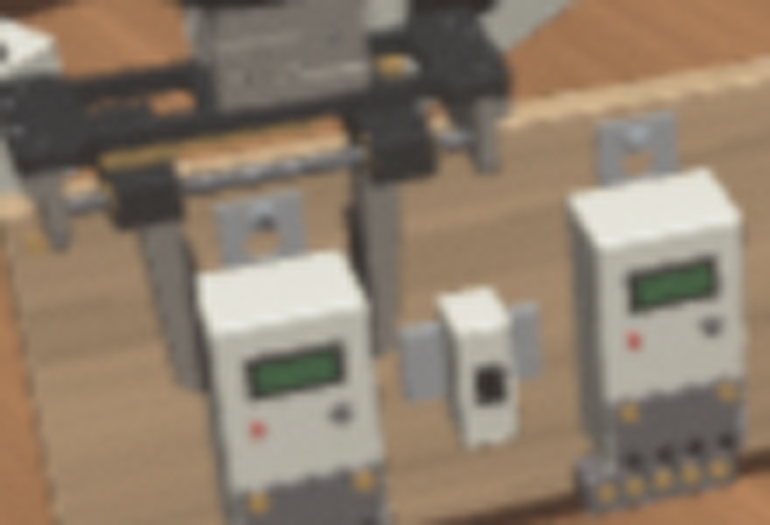

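The screw at (264,217) is now 19 crop px below the lug top (260,198), the same as on the hung meter. One firmer pull will confirm the stop.

Request:
{"name": "jog_arm", "arguments": {"commands": "0 -0.003 0.015 0 0 0; 0 0 0.005 0 0 0; 0 0 0 0 0 0; 0 0 0 0 0 0"}}

```text
t: 20.27
position: [0.6663, -0.1777, 0.1263]
eef_rot: [0.811, 0.585, 0.004, 0.005]
force: [-2.3, 7.6, 24.3]
finger_gap: 0.0636
finger_force: 60.0
```

```bash
python3 -c "
from h import *
rep()"
```

```text
t 20.27 off-face -0.21  lateral(board y) -0.33  height -16.50 mm F n,y,z [ 6.52 -4.6  24.27] M [1.13 0.48 0.12] [ 0.0119 -0.004  -0.9999] yaw 71.54 gap 0.0636
```

Stop confirmed (0.3 mm for 6 N). I unload the arm before opening.

Request:
{"name": "jog_arm", "arguments": {"commands": "0.005 0.01 -0.02 0 0 0; 0.005 0.01 -0.02 0 0 0; 0.005 0.01 -0.02 0 0 0; 0 0.005 -0.01 0 0 0; 0 0 0 0 0 0; 0 0 0 0 0 0"}}

```text
t: 21.02
position: [0.6659, -0.1775, 0.1266]
eef_rot: [0.812, 0.584, -0.0, 0.001]
force: [-4.8, 1.7, 7.0]
finger_gap: 0.0635
finger_force: 59.9
```

```bash
python3 -c "
from h import *
rep()"
```

```text
t 21.02 off-face -0.12  lateral(board y) -0.36  height -16.20 mm F n,y,z [ 0.1  -5.14  7.01] M [0.23 0.45 0.13] [ 0.0011 -0.002  -1.    ] yaw 71.5 gap 0.0635
```

Request:
{"name": "jog_arm", "arguments": {"commands": "0 -0.004 -0.02 0 0 0; 0 0 0 0 0 0; 0 0 0 0 0 0"}}

```text
t: 21.4
position: [0.6657, -0.1775, 0.1267]
eef_rot: [0.812, 0.584, 0.0, 0.001]
force: [2.9, -3.5, -0.7]
finger_gap: 0.0638
finger_force: 59.9
```

Request:
{"name": "jog_arm", "arguments": {"commands": "0 0 0 0 0 0; 0 0 0 0 0 0; 0 0 0 0 0 0", "grip_force": 8}}

```text
t: 21.78
position: [0.6657, -0.1772, 0.1267]
eef_rot: [0.812, 0.584, 0.0, 0.001]
force: [3.7, -4.3, 0.7]
finger_gap: 0.0639
finger_force: 8.0
```

```bash
python3 -c "
from h import *
rep()"
```

```text
t 21.77 off-face 0.08  lateral(board y) -0.63  height -16.04 mm F n,y,z [-2.85  4.86  0.73] M [-0.76 -0.33  0.11] [ 0.0013 -0.0015 -1.    ] yaw 71.49 gap 0.0639
```

Request:
{"name": "jog_arm", "arguments": {"commands": "0 0 0 0 0 0; 0 0 0 0 0 0; 0 0 0 0 0 0; 0 0 0 0 0 0", "claw": 40}}

```text
t: 22.28
position: [0.6651, -0.1761, 0.1262]
eef_rot: [0.811, 0.584, -0.0, -0.0]
force: [0.4, 0.6, 0.0]
finger_gap: 0.0776
finger_force: 0.0
```

Run:
```python
from h import *
rep()
d=get_image("scene");np.savez("s5.npz",**d)
A=cv2.resize(d["img"][130:205,180:290],None,fx=7,fy=7,interpolation=cv2.INTER_CUBIC);cv2.imwrite("pics/s5.png",A)
```

```text
t 22.27 off-face 0.89  lateral(board y) -1.46  height -16.65 mm F n,y,z [0.74 0.2  0.03] M [-0.12  0.08 -0.01] [-5.e-04  3.e-04 -1.e+00] yaw 71.52 gap 0.0776
```

View pics/s5.png

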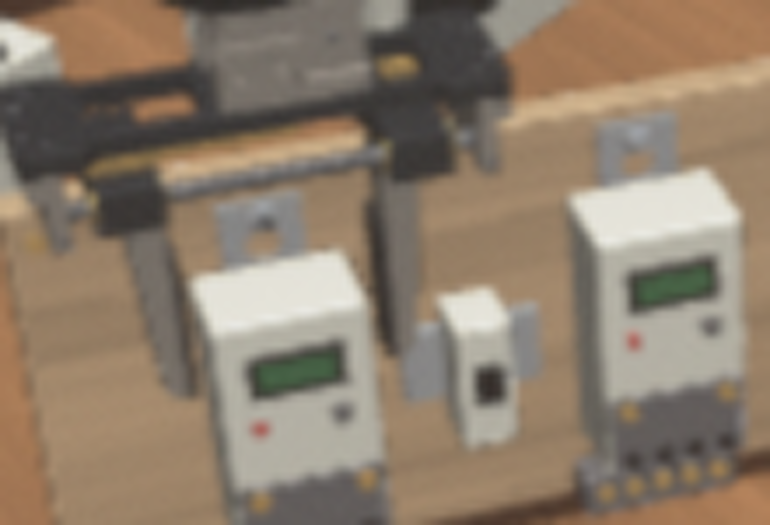

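Released; the meter stays hung. I retreat straight up and compare it with the hung one.

Request:
{"name": "jog_arm", "arguments": {"commands": "0 0.008 -0.05 0 0 0; 0 0 -0.2 0 0 0; 0 0 -0.4 0 0 0; 0 0 -0.4 0 0 0; 0.4 0 -0.2 0 0 0; 0.5 0 0 0 0 0; 0.5 0 0 0 0 0; 0.5 0 0 0 0 0; 0 0 0 0 0 0; 0 0 0 0 0 0; 0 0 0 0 0 0"}}

```text
t: 23.7
position: [0.7261, 0.0019, 0.252]
eef_rot: [0.812, 0.584, 0.0, 0.0]
force: [-0.1, -0.1, -0.5]
finger_gap: 0.0779
finger_force: 0.0
```

Run:
```python
from h import *
d=get_image("scene");np.savez("s6.npz",**d);W=cloud(d)
A=cv2.resize(d["img"][130:205,180:290],None,fx=7,fy=7,interpolation=cv2.INTER_CUBIC);cv2.imwrite("pics/s6.png",A)
yb=np.array([n[1],-n[0],0])
for nm,(a,b,c,e) in{"new":(150,205,200,238),"hung":(142,205,258,290)}.items():
    P=W[a:b,c:e].reshape(-1,3);P=P[np.isfinite(P).all(1)];h=(P-S)@n
    face=P[(h>.040)&(h<.050)&(P[:,2]>.06)];q=np.linalg.lstsq(np.c_[face@yb,face[:,2],np.ones(len(face))],face@n,rcond=None)[0]
    top=P[(h>.006)&(h<.04)&(P[:,2]>.15)&(P[:,2]<.19)];
    lug=P[(h>.0015)&(h<.0065)&(P[:,2]>.17)]
    print(nm,"face h",((face-S)@n).mean()*1e3,"tilt",q[:2],"top z",np.percentile(top[:,2],[30,50,70])*1e3,"case lateral",np.percentile((face-S)@yb,[2,98])*1e3)
```

```text
new face h 45.294251490921226 tilt [-0.00653372 -0.01171648] top z [162.89506035 163.53843903 164.20001192] case lateral [-32.62187027  28.66539831]
hung face h 45.286646478364226 tilt [-0.00068042 -0.01124165] top z [167.55570146 168.33634244 169.05339308] case lateral [-191.19100497 -128.64607504]
```

View pics/s6.png

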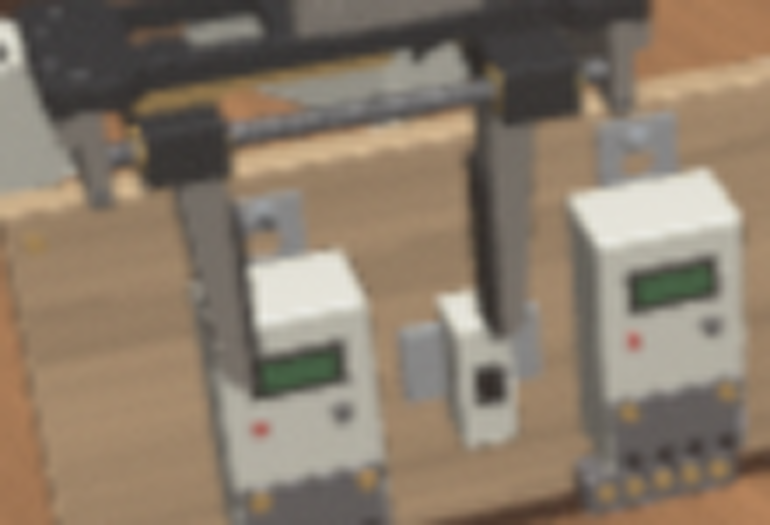

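The view shows the screw head at (265,214), 20 crop px under the lug top, with the empty hole below it at (265,240). That is the same as on the hung meter, and the back is flat: both faces stand 45.3 mm off by the same reference. Handing in.

```bash
python3 -c "
from workcell import *
print(hand_in())"
```

```text
the job is handed in; nothing more can be done
None
```

The loose meter is on the free screw with its back flat on the board, and the arm has let go and backed off. I judged the screw home in the slot from the hard stop I felt and the match with the hung meter. The job is handed in; no verdict was returned.

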